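# Crank the rack lift level with the reader's deck and slide the rack in

## Task

Put the loose crank on the square shaft of the rack lift and wind clockwise (seen from above) until the lift plate is level with the tube reader's loading deck. Then push the blue tube rack straight across onto the deck until it is home against the stop at the deck's end; its tubes must stay upright, so slide it and do not lift it over. Leave the crank on the shaft, the plate level with the deck, and the other things on the bench where they are.

Things in the scene. Friction and masses are not known exactly. Their poses are not given: they have to be found in the camera images.
- lift_station: Fixed station, grey base 342 x 110 x 10 mm: rack lift (nearest the robot), blue gearbox beside it (52 x 52 mm at (0, -112) mm, top 101 mm), loading deck behind it, white tube reader at the end (from x = 196 mm, 172 mm tall). Origin on the worktop below the centre of the lift plate; x along the track from lift to deck, stop and reader, y to the left of that, z up.
- drive_shaft (a joint): Angle of the upright shaft on the gearbox, rad: 0 at the start, growing when turned clockwise seen from above; each full clockwise turn (6.28 rad) raises the lift plate by 12 mm. About 0.06 N m turns it; it stays where it is left. Range -2.5 to 25 rad.
- shaft_end (a point): Top end of the drive shaft, on its axis. Below it come a 7 mm tall cone (tip 5 mm wide), the 14 x 14 mm square, 20 mm tall (sides along the point's x and y, which at the start are the station's), and a brass shoulder 28 mm across, its top 27 mm below this point. Turns with the shaft.
- crank: Loose steel crank lying flat, red knob up, 0.185 kg. Origin: centre of the hub's underside. Hub: block 26 x 26 mm, 34 mm tall, sides along x and y; in its underside a square socket 15.5 mm wide, 29 mm deep. Arm 16 mm wide, 9 mm thick, underside level with the hub's, along +x to the knob axis 55 mm away. Fully on, its underside rests on the brass shoulder, 27 mm below shaft_end.
- knob_grip (a point): On the axis of the crank's red knob, 34 mm above the crank's underside. The knob is 22 mm across, reaches from 10 to 50 mm above the crank's underside and spins freely on its pin.
- lift_plate_top (a point): Centre of the top of the lift plate (124 mm along the track, 92 mm wide, on a telescopic screw column and four guide rods), where the rack stands at the start, then 60 mm above the worktop. Axes as the station's. Side rails 12 mm tall stand 76 mm apart on plate and deck.
- deck_entry (a point): Top surface of the loading deck (aluminium, 92 mm wide, on telescopic legs) near its edge towards the lift, mid-track, 75 mm along the track from the station's origin. Before it the edge slopes down 3 mm over 8 mm, then a 5 mm gap to the lift plate. The deck is clamped at a height that differs between starts, 82 to 98 mm above the worktop. Axes as the station's.
- deck_stop (a point): On the deck's upper surface, in the middle of the track, at the face of the black pad on the stop that ends the track, 180 mm along the track from the station's origin. Axes as the station's.
- tube_rack: Blue rack with small tubes and two tall capped ones, on the lift plate. Origin: centre of its underside. Its y axis lies along the track (105 mm long), x across it (72 mm). Solid base 26 mm tall; a narrow clear upper part (22 x 80 mm) to 72 mm, two tall tubes to 116 mm. 0.21 kg. Home against the stop, its origin is 53 mm short of deck_stop.
- bottle_bench: Small clear bottle with a blue cap, 56 mm wide and 101 mm tall, standing left of the station; leave alone. Origin at its foot.
- flask: Little glass conical flask, 45 mm wide and 62 mm tall, to the right of the reader; leave alone. Origin at its foot.
Not all that is in view belongs to the job. Of the things that look like the crank, take the one that is nearest to the robot's base at the start.

How it is judged:
By the outcome, as a careful person would: the job done as asked, in the order asked, and still so for the second after the job is handed in, with the robot touching nothing.
It also fails if it takes over 72 s, if anything falls off the work surface, if the arm or the gripper's body presses on something with over 40 N, if the wrist force passes 120 N, or if a joint passes its speed limit or range.

## Robot

A 6-joint arm with a two-finger parallel gripper is mounted at the origin on a cart in front of the work surface, level with it; the furniture and walls round the work are solid. World frame = base frame: x ahead of the robot, y to its left, z up, the work surface at z = 0. Lengths are in m, angles in rad, forces in N, time in s.
With the tool pointing down it reaches from about 0.35 to 0.85 m from the base axis. Payload 8.1 kg.
Tool frame: the origin (TCP) lies at the centre of the arm's flange, where the gripper is bolted on; the fingertips stand 186 mm ahead of it and the grasp point (between the pads) lies 167 mm ahead of it; z points along the fingers, y is the line along which they close (so a half turn about z gives the same grasp; the last joint's range is limited). The gripper opens to 93 mm and grips with 3 to 60 N. Pads are 15 mm wide; open, the fingers measure 128 mm over their backs; the gripper's body (75 mm by 188 mm) begins 65 mm behind the grasp point.
Start: joints at [-1.206, 0.13, 1.488, -0, 1.523, -0.085], TCP at [0.261, -0.54, 0.405] pointing down, gripper open.
Joint ranges: [-2.96, 2.96], [-0.89, 2.26], [0.02, 2.5], [-1.34, 4.48], [0, 2.73], [-2.66, 2.66]. Speed limits (rad/s): [2.39, 2.39, 2.79, 3.14, 3.14, 3.14].

## Interface

Orientations are given as a rotation vector (axis times angle).
In Python, from plant import read_state, read_camera, camera_params, robot gives the robot as it stands.
- The arm moves only by the tool carry_out, never from a script. Its argument "targets" is a list of rows, each an object of numbers: "hand": the opening in per cent of the stroke, from 0 (shut) to 100 (fully open); "x", "y", "z": the shift along the tool's x, y, z in m; "ax", "ay", "az": the turn, a rotation vector about the tool's x, y, z in rad. In form: [{"hand": .., "x": .., "y": .., "z": .., "ax": .., "ay": .., "az": ..}, ...]. A call has 1 to 8 rows; each row is the pose to reach, as a shift and turn from the pose commanded when the call began, along the tool's axes at that moment; what a row does not reach only later rows make up. A row lasts 1/8 s, in which the tool goes at most 62.5 mm and 10.7 degrees, less where a joint would pass 70% of its speed; a pose out of reach is approached as far as the arm can. A call with a gripper value outside its range is refused whole. The fingers move at their own pace and stop on an object; "newtons" is the grip in N (left out, the last holds). Time passes only in rows, so rows that repeat a pose let the fingers close. It gives the time, the measured TCP pose, the force, the opening and the grip force at its end, in the units of the state.
- read_state(): the state, without advancing time (a new reading comes with each control period).
- read_camera(name): name is "scene" or "top"; returns (picture, depth): 480x640x3 uint8, blue, green, red; 480x640 float32, m along the optical axis (not along the pixel's ray), 0 where there is no reading.
- camera_params(name): a dict with "fx", "fy", "cx", "cy" (pixels), "position" and "rotation" of the camera in the world. Camera axes: x right, y up, looking along -z (the intrinsics and any distortion apply to the point x, -y, -z); pixel columns grow to the right and rows downward; lengths in m; the calibration is good to about 2 mm. A picture is of the moment at which its call begins. camera_params takes no time and is no camera call.
- robot.close_job(): hands the job in; it is judged then, once.
The state is a dict: "t": time; "q": joint angles; "dq": joint speeds; "joint_torque": joint torques, N m; "tool_pos": TCP position; "orientation": TCP orientation; "force": force on the tool from outside, world axes, zero at the start; "wrist_torque": the same for the moment, N m; "opening": finger opening in m; "gripper_force": force on a finger pad.
Only numpy, scipy, OpenCV 4.12 (cv2) and the standard library are available. Lean on these libraries where they do the work, as an engineer would, in place of code of your own. Each camera call takes 0.05 s, during which the arm holds its last target. There are 200 camera calls.

## Working session

There is one attempt and no reset: what is moved stays moved. The work goes in short steps, Python scripts to look and compute and a tool call to move; the robot and the scene stay as the last step left them, time stands still between calls to the robot, and variables do not carry over. Pictures are saved under pics/ and viewed, at most 11 in all, crops included, and the job is handed in when it is done.

Besides the shell and the picture viewer there is one more tool, called after "Request:" as name(argument=value, ...), one argument or row to a line, values as JSON. carry_out: Moves the arm, as the interface text tells. Its arguments: {"type":"object","properties":{"targets":{"type":"array","items":{"type":"object","properties":{"hand":{"type":"number"},"x":{"type":"number"},"y":{"type":"number"},"z":{"type":"number"},"ax":{"type":"number"},"ay":{"type":"number"},"az":{"type":"number"}}}},"newtons":{"type":"number"}},"required":["targets"]}

```bash
mkdir -p pics; ls
cat > h.py <<'E'
import numpy as np, cv2
from plant import read_state, read_camera, camera_params, robot
from scipy.spatial.transform import Rotation as R
def snap(n,tag):
    im,d=read_camera(n); cv2.imwrite(f'pics/{tag}.png',im); np.save(f'pics/{tag}.npy',d); return im,d
def rot(p):
    r=np.array(p['rotation'],float)
    return r if r.shape==(3,3) else (R.from_rotvec(r).as_matrix() if r.size==3 else R.from_quat(r).as_matrix())
def world(n,u,v,d=None,z=None):
    p=camera_params(n); ray=np.array([(u-p['cx'])/p['fx'],-(v-p['cy'])/p['fy'],-1.])
    w=rot(p)@ray; o=np.array(p['position'])
    return o+w*(d if z is None else (z-o[2])/w[2])
def cloud(n,d):
    p=camera_params(n); v,u=np.mgrid[:480,:640]
    c=np.stack([(u-p['cx'])/p['fx'],-(v-p['cy'])/p['fy'],-np.ones_like(d)],-1)*d[...,None]
    return c@rot(p).T+np.array(p['position'])
E
python3 - <<'E'
from h import *
for n in('scene','top'):
    snap(n,n+'0'); print(camera_params(n))
s=read_state(); print(s)
E
```

```text
pics
{'fx': 526.4969243044213, 'fy': 526.4969243044213, 'cx': 319.32431104222246, 'cy': 254.2150022990132, 'position': array([-0.08709349, -1.11786887,  0.90398599]), 'rotation': array([ 0.90242153, -0.27222765, -0.56509545])}
{'fx': 549.4966949189272, 'fy': 549.4966949189272, 'cx': 318.91528881847574, 'cy': 248.45487691328017, 'position': array([ 0.38574366, -0.2040618 ,  1.73639339]), 'rotation': array([ 0.04921775, -0.07851748, -1.54179819])}
{'t': 0.1, 'q': array([-1.20638522e+00,  1.31083192e-01,  1.48916151e+00, -1.99036764e-05,
        1.52299846e+00, -8.54373832e-02]), 'dq': array([ 1.22548235e-03, -1.07139160e-03, -3.19113746e-03,  4.53385628e-04,
        1.57805316e-04, -4.02971342e-05]), 'joint_torque': array([ 6.43790190e-04, -5.61343002e+01, -4.93097341e+01,  7.71280308e-02,
        2.91579642e-02, -4.45497437e-05]), 'tool_pos': array([ 0.26082106, -0.54011844,  0.40379843]), 'orientation': array([-3.06086812e+00, -7.00314857e-01,  3.91186184e-04]), 'force': array([-0.89088291,  0.30677886,  0.68874633]), 'wrist_torque': array([-0.01496187,  0.00743499, -0.00921595]), 'gripper_force': 0.0, 'opening': 0.09268098187371979}
```

View pics/scene0.png

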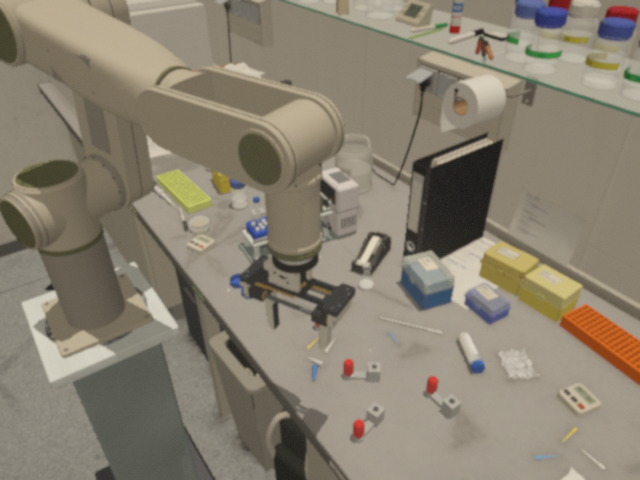

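View pics/top0.png

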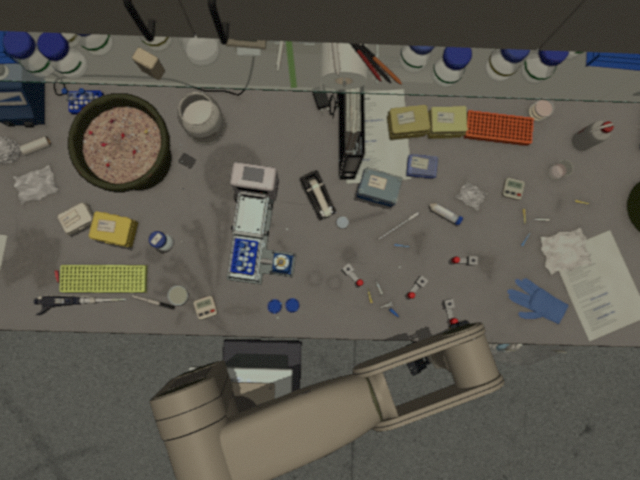

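The top view shows four crank-like things at about (353,275), (417,288), (465,261) and (451,311). The station is at x≈250, with the lift at (245,258), the gearbox and shaft at (282,263), and the reader at (253,178). I'll measure the distances and enlarge both areas.

Run:
```python
from h import *
im=cv2.imread('pics/top0.png'); d=np.load('pics/top0.npy'); C=cloud('top',d)
for u,v in[(353,275),(417,288),(465,261),(451,311)]:
    p=world('top',u,v,z=.02); print(u,v,p.round(3),np.hypot(*p[:2]).round(3))
a=cv2.resize(im[160:300,222:322],None,fx=4.2,fy=4.2,interpolation=2)
b=cv2.resize(im[255:325,335:475],None,fx=4.2,fy=4.2,interpolation=2)  
b=cv2.resize(im[255:298,335:371],None,fx=10,fy=10,interpolation=2)
c=np.zeros((588,790,3),np.uint8); c[:588,:420]=a; c[:430,425:785]=b; cv2.imwrite('pics/c1.png',c)
p=world('top',282,263,z=.13);print('shaft',p)
sub=C[165:290,225:300,2]
for v in range(168,286,6): print(v,(1000*C[v,230:300:5,2]).round().astype(int))
```

```text
353 275 [ 0.446 -0.343  0.02 ] 0.563
417 288 [ 0.411 -0.544  0.02 ] 0.682
465 261 [ 0.5   -0.695  0.02 ] 0.856
451 311 [ 0.343 -0.652  0.02 ] 0.736
shaft [ 0.47183459 -0.12563124  0.13      ]
168 [  2 183 174 174 172 175 172 166 170  -6  -1   4   0   4]
174 [ -4 166 168 175 172 176 171 173 171 164   0   4   6   7]
180 [171 165 175 175 177 179 172 170 171 138   1   2   0   3]
186 [ -7 152 161 166 169 172 168 173 175 108   5   7   3   0]
192 [ -2  -1 124 118  93 119 132 138 147  75  -4  -3   0  -1]
198 [  1   3  95  90  92  91 106 112  37  24  -3   3   9   0]
204 [  4 -10  99  97  95  93  94 110  11  -5   1   6  -1  -5]
210 [ -2  98  98 101  93  90  92  87  14  -3  -3  -1   3   2]
216 [  -6  101   96   95   94   92   87   93    6   -3 1736    0    2    2]
222 [ -2 107  92 107  93 100  95  10   1  -1   4   0   0  -4]
228 [ 57  93 101  97  91 103  98  14   5   0   2  11   2   9]
234 [ -5  14   5  94 100  97 107  13  -5   0  -3   0   8  -1]
240 [   5   94   87   83   88   57 1736   10    7    3   -4    1    0    3]
246 [ -7  88 175 149  83  87  67   4   3   4  -3   4   4   4]
252 [  6  73 131 129  85  91  59  12   6   7  10  12   5  -1]
258 [ 73  68 134 137  76  83  40  13  17  99 105 101  73   2]
264 [ 71  65 178  87  97  65  17  11  10 105 105 105  12   6]
270 [85 89 81 68 96 76 12 14 16 79 91 90 23  5]
276 [ 8 56 63 62 53 69 14 -1  3 -6  2  4 13 -4]
282 [ 6  2 -1  1 16  5 11  1 -2  2 -3  7  2 -3]
```

View pics/c1.png

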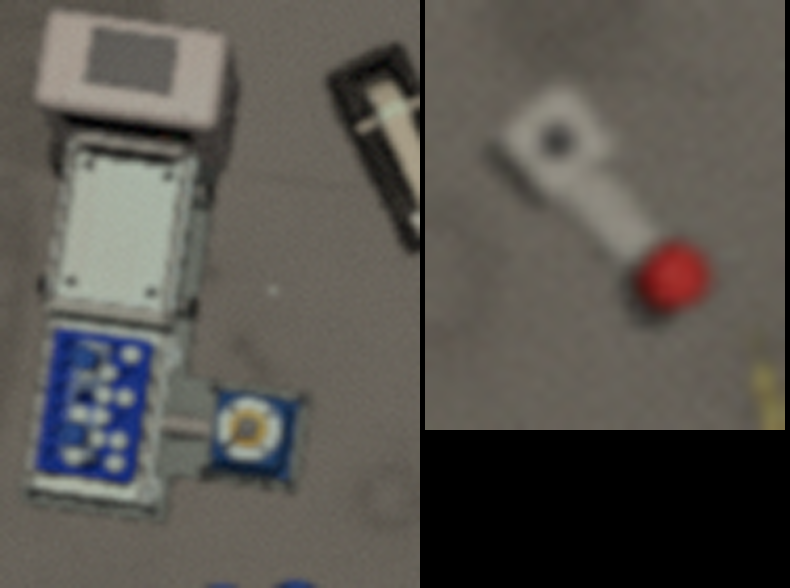

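Of the four look-alikes, A (353,275) is 0.56 m from the base. B (417,288) is at 0.68 m, D (451,311) at 0.74 m and C (465,261) at 0.86 m. The nearest is A, and the crop confirms its hub at about (348,269) and red knob at about (360,283). The crop also shows the deck screws, the blue gearbox and the shaft at about (280.5,261.5).

Run:
```python
from h import *
f=lambda x,s,o:(x+.5)/s-.5+o
im=cv2.imread('pics/top0.png')
hub=world('top',f(557-425,10,335),f(140,10,255),z=.034); knob=world('top',f(672-425,10,335),f(277,10,255),z=.05)
print('hub',hub,'knob',knob,'len',np.hypot(*(knob-hub)[:2]),'yaw',np.degrees(np.arctan2(*(knob-hub)[1::-1])))
# red centroid
h=cv2.cvtColor(im,cv2.COLOR_BGR2HSV)[265:295,340:372]; m=((h[...,0]<8)|(h[...,0]>172))&(h[...,1]>120)
v,u=np.nonzero(m); print('red',u.mean()+340,v.mean()+265,m.sum(), world('top',u.mean()+340,v.mean()+265,z=.048))
ds=np.array([read_camera('top')[1] for _ in range(8)]); d=np.median(ds,0); np.save('pics/top_med.npy',d); C=cloud('top',d)
S=[world('top',f(x,4.2,222),f(y,4.2,160),z=.093) for x,y in[(88,162),(168,175),(70,282),(152,293)]]
for a,b in[(2,0),(3,1)]: print('track',np.degrees(np.arctan2(*(S[b]-S[a])[1::-1])))
print('across',[np.degrees(np.arctan2(*(S[b]-S[a])[1::-1])) for a,b in((1,0),(3,2))], 'mid',np.mean(S,0))
Z=C[...,2]
print('deck',np.median(Z[204:228,240:262]),'bench',np.median(Z[220:245,280:300]),'per col',[np.median(Z[204:228,u]).round(4) for u in range(238,264,3)])
print('deck rows',[np.median(Z[v,242:260]).round(4) for v in range(196,240,3)])
print('gearbox');print((1000*Z[252:274:2,270:296:2]).round().astype(int))
m=(Z>.09)&(Z<.112); sub=np.zeros_like(m); sub[250:278,268:298]=1; P=C[m&sub]; print('gb centroid',P.mean(0),np.median(P[:,2]))
r=cv2.minAreaRect((P[:,:2]*1000).astype(np.float32)); print(r)
m=(Z>.165)&(Z<.18); sub[:]=0; sub[160:192,225:280]=1; P=C[m&sub];print('reader',cv2.minAreaRect((P[:,:2]*1000).astype(np.float32)),np.median(P[:,2]))
print('shaft',world('top',f(247,4.2,222),f(428,4.2,160),z=.132))
```

```text
hub [ 0.46551368 -0.32521491  0.034     ] knob [ 0.42370967 -0.36036276  0.05      ] len 0.054616357797610975 yaw -139.94364806269843
red 359.1842105263158 282.2894736842105 38 [ 0.42362805 -0.3603483   0.048     ]
track -6.223742089422159
track -5.5904018264765885
across [np.float64(82.41702035139436), np.float64(83.99618947132684)] mid [ 0.6190249  -0.02307715  0.093     ]
deck 0.09408135771270854 bench 0.0005214730502801634 per col [np.float64(0.0934), np.float64(0.0952), np.float64(0.0941), np.float64(0.0938), np.float64(0.094), np.float64(0.0939), np.float64(0.0943), np.float64(0.0947), np.float64(0.0961)]
deck rows [np.float64(0.114), np.float64(0.0935), np.float64(0.0939), np.float64(0.0945), np.float64(0.0945), np.float64(0.0938), np.float64(0.0948), np.float64(0.0952), np.float64(0.0942), np.float64(0.0937), np.float64(0.0944), np.float64(0.0943), np.float64(0.0933), np.float64(0.0889), np.float64(0.0577)]
gearbox
[[  9  11  11  11  11   9   9   9   8   2  -3   3  -1]
 [ 12  10  95  96  97  98  94  93  88   9  11   9  12]
 [  9  12  93 103 104 100 102 101  94  95  92  17   9]
 [  8  42 100 104 109 105 107 101 103  96  77  18  12]
 [ 37  92 101 106 128 136 130 106  98  96  51   9   9]
 [ 39  92 104 105 130 133 129 107 103  98  33   8   8]
 [ 13  93 101 100 106 110 114 110 101  96  21   9   4]
 [ 10  91  96 103 102 106 100 106 100  94  21  10   1]
 [ 11  94  97  95 102 104 103  98  97  90  17   9   0]
 [ 13  18  67  91  91  92  94  96  98  91  21  13   0]
 [ 15  11  13  20  20  17  21  18  36  26  15  11   2]]
gb centroid [ 0.47637899 -0.11950364  0.09922807] 0.09943360522101452
((477.0897216796875, -119.0093994140625), (51.61093521118164, 51.695892333984375), 83.63156127929688)
reader ((718.40478515625, -33.843719482421875), (126.58775329589844, 69.09400177001953), 82.44965362548828) 0.17081113404763149
shaft [ 0.47591132 -0.12100596  0.132     ]
```

Station yaw is about -6.2° and the shaft is at about (0.476,-0.120), with its top at about 0.133. The deck is at about 0.094, so it needs roughly 2.8 turns. The checks agree: the gearbox measures 52 mm square and the crank 55 mm. Next I go above the crank.

```bash
cat >> h.py <<'E'
def down(a): # tool down, tool x at yaw a (deg)
    a=np.radians(a); c,s=np.cos(a),np.sin(a); return np.array([[c,s,0],[s,-c,0],[0,0,-1.]])
def rel(*targets):
    s=read_state(); R0=R.from_rotvec(s['orientation']).as_matrix(); p0=s['tool_pos']
    print('t',round(s['t'],2),'tcp',p0.round(4),'F',s['force'].round(1),'op',round(s['opening'],4),'q',s['q'].round(2))
    for p,Rt in targets:
        print((R0.T@(np.array(p)-p0)).round(4), R.from_matrix(R0.T@Rt).as_rotvec().round(4))
E
python3 - <<'E'
from h import *
rel(([.4655,-.325,.28],down(40)),([.4655,-.325,.194],down(40)))
E
```

```text
t 0.5 tcp [ 0.2609 -0.5403  0.4047] F [-1.   0.6 -0.6] op 0.0932 q [-1.21  0.13  1.49 -0.    1.52 -0.09]
[ 0.2779 -0.1049  0.1247] [-1.000e-04  0.000e+00 -2.483e-01]
[ 0.2779 -0.1049  0.2107] [-1.000e-04  0.000e+00 -2.483e-01]
```

Request:
carry_out(
  targets=[
    {"hand":60,"x":0.05,"y":-0.019,"z":0.02,"az":-0.05},
    {"hand":60,"x":0.105,"y":-0.04,"z":0.045,"az":-0.1},
    {"hand":60,"x":0.16,"y":-0.06,"z":0.07,"az":-0.15},
    {"hand":60,"x":0.215,"y":-0.081,"z":0.095,"az":-0.2},
    {"hand":60,"x":0.265,"y":-0.1,"z":0.118,"az":-0.248},
    {"hand":60,"x":0.278,"y":-0.105,"z":0.125,"az":-0.248},
    {"hand":60,"x":0.278,"y":-0.105,"z":0.125,"az":-0.248},
  ],
)

```text
schema error: expected keys hand, x, y, z, ax, ay, az
```

Run:
```python
from h import *
im,d=snap('scene','s1')
p=camera_params('scene')
def px(w):
    c=rot(p).T@(np.array(w)-p['position']); return p['cx']+p['fx']*c[0]/-c[2], p['cy']-p['fy']*c[1]/-c[2]
for n,w in dict(hub=[.4655,-.325,.034],knob=[.4237,-.3604,.05],shaft=[.4765,-.12,.133],deck=[.563,-.017,.094]).items(): print(n,np.round(px(w),1))
u,v=map(int,px([.46,-.2,.08])); c=cv2.resize(im[v-75:v+75,u-100:u+100],None,fx=4,fy=4,interpolation=2); print(u,v); cv2.imwrite('pics/c2.png',c)
rel(([.4655,-.325,.194],down(40)))
```

```text
hub [324.1 302.2]
knob [318.2 312.3]
shaft [282.3 229.3]
deck [290.  214.4]
294 262
t 0.55 tcp [ 0.2609 -0.5403  0.4048] F [ 0.7 -0.1 -0. ] op 0.0927 q [-1.21  0.13  1.49 -0.    1.52 -0.09]
[ 0.2779 -0.105   0.2108] [ 0.      0.     -0.2484]
```

View pics/c2.png

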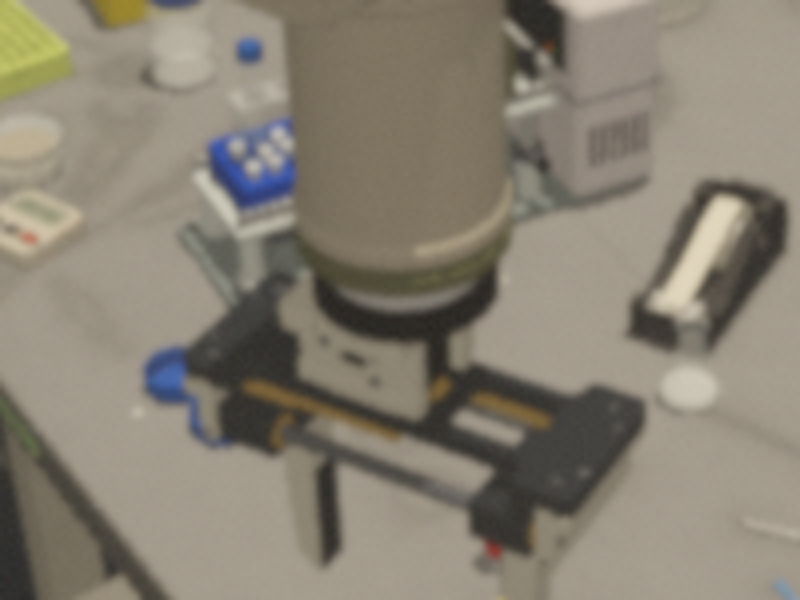

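The move was refused because every row needs all the keys. The picture shows only the unmoved gripper covering the station.

Request:
carry_out(
  targets=[
    {"hand":60,"x":0.05,"y":-0.019,"z":0.02,"ax":0,"ay":0,"az":-0.05},
    {"hand":60,"x":0.105,"y":-0.04,"z":0.045,"ax":0,"ay":0,"az":-0.1},
    {"hand":60,"x":0.16,"y":-0.06,"z":0.07,"ax":0,"ay":0,"az":-0.15},
    {"hand":60,"x":0.215,"y":-0.081,"z":0.095,"ax":0,"ay":0,"az":-0.2},
    {"hand":60,"x":0.265,"y":-0.1,"z":0.118,"ax":0,"ay":0,"az":-0.248},
    {"hand":60,"x":0.278,"y":-0.105,"z":0.125,"ax":0,"ay":0,"az":-0.248},
    {"hand":60,"x":0.278,"y":-0.105,"z":0.125,"ax":0,"ay":0,"az":-0.248},
  ],
)

```text
t: 1.42
tool_pos: [0.4658, -0.3244, 0.2793]
orientation: [-2.951, -1.076, 0.001]
force: [0.5, -1.4, 0.5]
opening: 0.0556
gripper_force: 0.0
```

Run:
```python
from h import *
im,d=snap('scene','s1')
c=cv2.resize(im[190:340,210:410],None,fx=4,fy=4,interpolation=2); cv2.imwrite('pics/c3.png',c)
rel(([.4655,-.325,.194],down(40)))
```

```text
t 1.48 tcp [ 0.4654 -0.3254  0.2802] F [ 0.3 -0.4  0.4] op 0.0558 q [-0.7   0.14  1.71 -0.    1.29  0.17]
[ 0.0003 -0.0003  0.0862] [ 0.0004  0.0005 -0.0002]
```

View pics/c3.png

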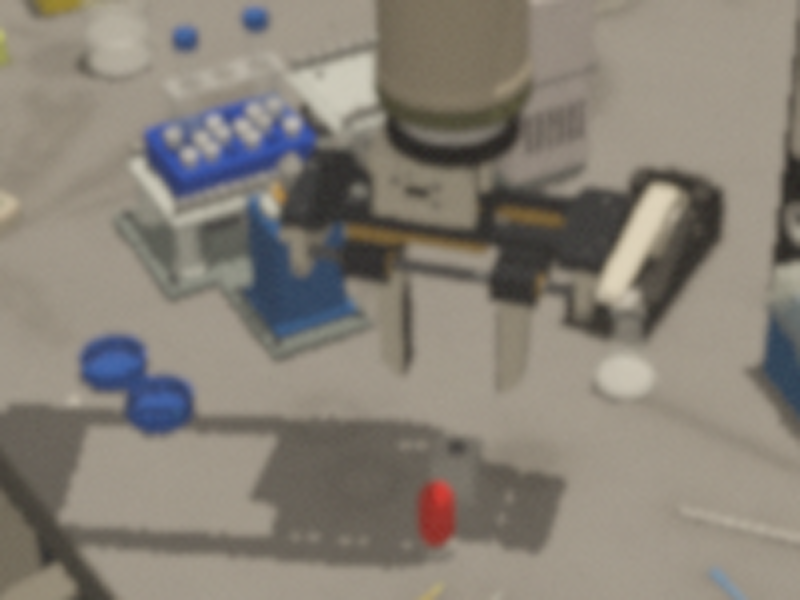

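The scene crop shows the crank's hub at (324,301) and its knob at (319,312), within 1 px of the prediction. Down and grip.

Request:
carry_out(
  targets=[
    {"hand":60,"x":0,"y":0,"z":0.05,"ax":0,"ay":0,"az":0},
    {"hand":60,"x":0,"y":0,"z":0.086,"ax":0,"ay":0,"az":0},
    {"hand":60,"x":0,"y":0,"z":0.086,"ax":0,"ay":0,"az":0},
    {"hand":15,"x":0,"y":0,"z":0.086,"ax":0,"ay":0,"az":0},
    {"hand":15,"x":0,"y":0,"z":0.086,"ax":0,"ay":0,"az":0},
    {"hand":15,"x":0,"y":0,"z":0.086,"ax":0,"ay":0,"az":0},
    {"hand":15,"x":0,"y":0,"z":0.086,"ax":0,"ay":0,"az":0},
  ],
  newtons=30,
)

```text
t: 2.35
tool_pos: [0.4661, -0.3253, 0.1951]
orientation: [2.95, 1.074, 0.001]
force: [-1.1, -0.2, 6.3]
opening: 0.0259
gripper_force: 29.8
```

Run:
```python
from h import *
rel(([.4765,-.12,.345],down(84)))
```

```text
t 2.35 tcp [ 0.4661 -0.3253  0.1951] F [-1.1 -0.2  6.3] op 0.0259 q [-0.7   0.25  1.76 -0.    1.13  0.17]
[ 0.14   -0.1503 -0.1502] [ 2.100e-03  6.000e-04 -7.681e-01]
```

Request:
carry_out(
  targets=[
    {"hand":15,"x":0,"y":0,"z":-0.06,"ax":0,"ay":0,"az":-0.1},
    {"hand":15,"x":0.01,"y":-0.01,"z":-0.115,"ax":0,"ay":0,"az":-0.25},
    {"hand":15,"x":0.045,"y":-0.045,"z":-0.15,"ax":0,"ay":0,"az":-0.4},
    {"hand":15,"x":0.085,"y":-0.09,"z":-0.15,"ax":0,"ay":0,"az":-0.55},
    {"hand":15,"x":0.12,"y":-0.13,"z":-0.15,"ax":0,"ay":0,"az":-0.7},
    {"hand":15,"x":0.14,"y":-0.15,"z":-0.15,"ax":0,"ay":0,"az":-0.768},
    {"hand":15,"x":0.14,"y":-0.15,"z":-0.15,"ax":0,"ay":0,"az":-0.768},
  ],
)

```text
t: 3.22
tool_pos: [0.4764, -0.1181, 0.3436]
orientation: [-2.331, -2.106, -0.0]
force: [-0.2, 0.5, -1.3]
opening: 0.0257
gripper_force: 29.8
```

Run:
```python
from h import *
imt,_=snap('top','t2'); im,d=snap('scene','s2')
s=read_state(); zu=s['tool_pos'][2]-.195
rel(([.4765,-.12,.345],down(83.8)))
for n,i in(('top',imt),('scene',im)):
    h=cv2.cvtColor(i,cv2.COLOR_BGR2HSV); m=((h[...,0]<8)|(h[...,0]>172))&(h[...,1]>120)
    p=camera_params(n); e=np.array([.4704,-.175,zu+.03]); c=rot(p).T@(e-p['position']); u,v=int(p['cx']+p['fx']*c[0]/-c[2]),int(p['cy']-p['fy']*c[1]/-c[2])
    q=np.zeros_like(m); q[v-15:v+15,u-15:u+15]=m[v-15:v+15,u-15:u+15]
    vv,uu=np.nonzero(q); print(n,(u,v),len(uu)); 
    if len(uu): print(uu.mean(),vv.mean(),world(n,uu.mean(),vv.mean(),z=zu+(.047 if n=='top' else .034)))
c=cv2.resize(im[150:300,200:400],None,fx=4,fy=4,interpolation=2); cv2.imwrite('pics/c4.png',c)
```

```text
t 3.33 tcp [ 0.4764 -0.12    0.3437] F [ 0.2  0.7 -1.3] op 0.0258 q [-0.35 -0.13  1.86 -0.    1.41 -0.25]
[ 0.      0.0001 -0.0013] [-0.0001  0.0004  0.0032]
top (298, 263) 18
299.3888888888889 263.5 [ 0.46829049 -0.17759285  0.19566842]
scene (290, 225) 112
290.1875 224.11607142857142 [ 0.46826944 -0.17595683  0.18266842]
```

View pics/c4.png

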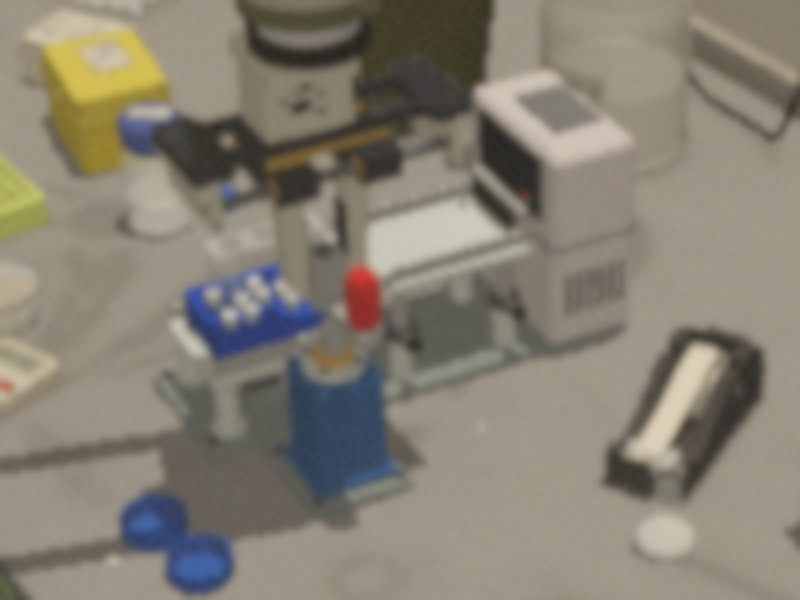

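The crank hangs over the gearbox with its knob at (290,224) in the scene view. The knob is seen about 2 mm short of where the arm model puts it, so I shift about 1.5 mm and lower gently.

Request:
carry_out(
  targets=[
    {"hand":15,"x":0.0017,"y":0.0013,"z":0.008,"ax":0,"ay":0,"az":0.003},
    {"hand":15,"x":0.0017,"y":0.0013,"z":0.014,"ax":0,"ay":0,"az":0.003},
    {"hand":15,"x":0.0017,"y":0.0013,"z":0.018,"ax":0,"ay":0,"az":0.003},
    {"hand":15,"x":0.0017,"y":0.0013,"z":0.021,"ax":0,"ay":0,"az":0.003},
    {"hand":15,"x":0.0017,"y":0.0013,"z":0.021,"ax":0,"ay":0,"az":0.003},
  ],
)

```text
t: 3.95
tool_pos: [0.4779, -0.1187, 0.3226]
orientation: [2.338, 2.098, -0.001]
force: [0.3, -1.8, -1.4]
opening: 0.0262
gripper_force: 29.8
```

Request:
carry_out(
  targets=[
    {"hand":15,"x":0,"y":0,"z":0.002,"ax":0,"ay":0,"az":0},
    {"hand":15,"x":0,"y":0,"z":0.004,"ax":0,"ay":0,"az":0},
    {"hand":15,"x":0,"y":0,"z":0.006,"ax":0,"ay":0,"az":0},
    {"hand":15,"x":0,"y":0,"z":0.006,"ax":0,"ay":0,"az":0},
  ],
)

```text
t: 4.45
tool_pos: [0.4784, -0.1192, 0.3175]
orientation: [2.336, 2.096, -0.0]
force: [0.1, -5.2, 2.1]
opening: 0.0263
gripper_force: 29.8
```

Request:
carry_out(
  targets=[
    {"hand":15,"x":-0.0015,"y":0,"z":0,"ax":0,"ay":0,"az":0},
    {"hand":15,"x":-0.0018,"y":0,"z":0.001,"ax":0,"ay":0,"az":0},
    {"hand":15,"x":-0.0018,"y":0,"z":0.003,"ax":0,"ay":0,"az":0},
    {"hand":15,"x":-0.0018,"y":0,"z":0.003,"ax":0,"ay":0,"az":0},
  ],
)

```text
t: 4.95
tool_pos: [0.4779, -0.1201, 0.3135]
orientation: [-2.338, -2.098, -0.001]
force: [2.9, -0.8, -3.5]
opening: 0.0261
gripper_force: 29.8
```

Request:
carry_out(
  targets=[
    {"hand":15,"x":0,"y":0.0003,"z":0.002,"ax":0,"ay":0,"az":0},
    {"hand":15,"x":0,"y":0.0003,"z":0.004,"ax":0,"ay":0,"az":0},
    {"hand":15,"x":0,"y":0.0003,"z":0.006,"ax":0,"ay":0,"az":0},
    {"hand":15,"x":0,"y":0.0003,"z":0.006,"ax":0,"ay":0,"az":0},
  ],
)

```text
t: 5.45
tool_pos: [0.478, -0.1203, 0.3074]
orientation: [-2.338, -2.098, 0.0]
force: [3.0, -0.1, -2.8]
opening: 0.0258
gripper_force: 29.8
```

Request:
carry_out(
  targets=[
    {"hand":15,"x":0,"y":0.0003,"z":0.003,"ax":0,"ay":0,"az":0},
    {"hand":15,"x":0,"y":0.0003,"z":0.005,"ax":0,"ay":0,"az":0},
    {"hand":15,"x":0,"y":0.0003,"z":0.007,"ax":0,"ay":0,"az":0},
    {"hand":15,"x":0,"y":0.0003,"z":0.008,"ax":0,"ay":0,"az":0},
    {"hand":15,"x":0,"y":0.0003,"z":0.008,"ax":0,"ay":0,"az":0},
  ],
)

```text
t: 6.08
tool_pos: [0.4783, -0.1203, 0.3019]
orientation: [-2.338, -2.098, 0.0]
force: [-9.2, 3.3, 18.9]
opening: 0.0259
gripper_force: 29.8
```

It is seated on the shoulder, with the underside at about 0.107. I release, move to the knob and close on it lightly.

Request:
carry_out(
  targets=[
    {"hand":60,"x":0,"y":0,"z":0.005,"ax":0,"ay":0,"az":0},
    {"hand":60,"x":0,"y":0,"z":0,"ax":0,"ay":0,"az":0},
    {"hand":60,"x":0,"y":0,"z":-0.06,"ax":0,"ay":0,"az":0},
    {"hand":60,"x":-0.055,"y":0,"z":-0.062,"ax":0,"ay":0,"az":0},
    {"hand":60,"x":-0.055,"y":0,"z":-0.062,"ax":0,"ay":0,"az":0},
    {"hand":60,"x":-0.055,"y":0,"z":-0.013,"ax":0,"ay":0,"az":0},
    {"hand":60,"x":-0.055,"y":0,"z":-0.013,"ax":0,"ay":0,"az":0},
  ],
)

```text
t: 6.95
tool_pos: [0.4706, -0.1737, 0.3084]
orientation: [-2.332, -2.092, 0.005]
force: [-0.6, -0.3, -0.8]
opening: 0.056
gripper_force: 0.0
```

Run:
```python
from h import *
im,d=snap('scene','s3')
c=cv2.resize(im[150:300,200:400],None,fx=4,fy=4,interpolation=2); cv2.imwrite('pics/c5.png',c)
rel(([.4721,-.1752,.312],down(83.8)))
```

```text
t 7.0 tcp [ 0.4715 -0.1741  0.3109] F [-0.1  0.2  0.5] op 0.0555 q [-0.46 -0.07  1.86  0.    1.35 -0.35]
[-0.0011  0.0008 -0.0011] [-0.0052 -0.002   0.0004]
```

View pics/c5.png

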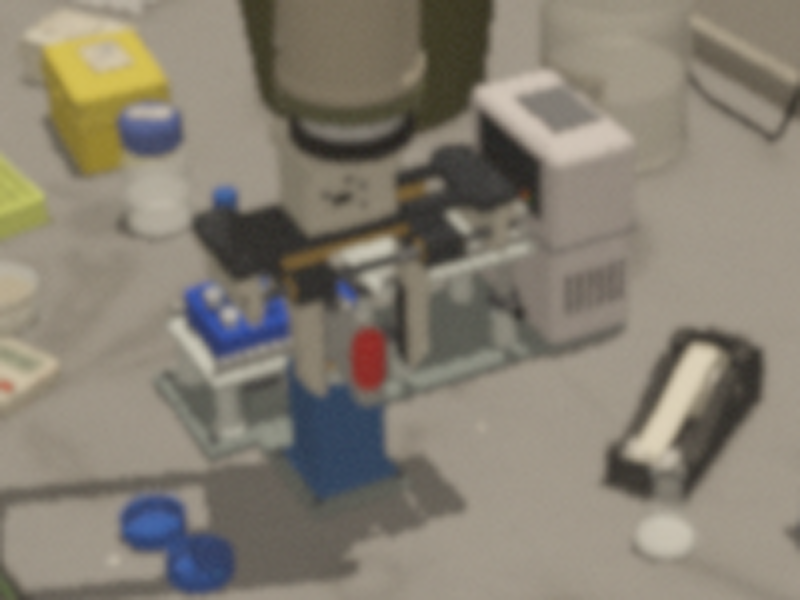

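The crank is on the shaft and its knob, at crop (370,358), stands between the fingers. I grip it lightly and start winding in 22.5° steps.

Request:
carry_out(
  targets=[
    {"hand":15,"x":0,"y":0,"z":0,"ax":0,"ay":0,"az":0},
    {"hand":15,"x":0,"y":0,"z":0,"ax":0,"ay":0,"az":0},
    {"hand":15,"x":0,"y":0,"z":0,"ax":0,"ay":0,"az":0},
    {"hand":15,"x":0,"y":0,"z":0,"ax":0,"ay":0,"az":0},
    {"hand":15,"x":0.0042,"y":-0.021,"z":0,"ax":0,"ay":0,"az":0},
    {"hand":15,"x":0.0161,"y":-0.0389,"z":0,"ax":0,"ay":0,"az":0},
    {"hand":15,"x":0.034,"y":-0.0508,"z":0,"ax":0,"ay":0,"az":0},
    {"hand":15,"x":0.055,"y":-0.055,"z":0,"ax":0,"ay":0,"az":0},
  ],
  newtons=12,
)

```text
t: 8.0
tool_pos: [0.4231, -0.1146, 0.3141]
orientation: [2.338, 2.096, -0.002]
force: [-0.4, -1.7, 8.1]
opening: 0.022
gripper_force: 12.1
```

Request:
carry_out(
  targets=[
    {"hand":15,"x":0.021,"y":0.0042,"z":0,"ax":0,"ay":0,"az":0},
    {"hand":15,"x":0.0389,"y":0.0161,"z":0,"ax":0,"ay":0,"az":0},
    {"hand":15,"x":0.0508,"y":0.034,"z":0,"ax":0,"ay":0,"az":0},
    {"hand":15,"x":0.055,"y":0.055,"z":0,"ax":0,"ay":0,"az":0},
    {"hand":15,"x":0.0508,"y":0.076,"z":0,"ax":0,"ay":0,"az":0},
    {"hand":15,"x":0.0389,"y":0.0939,"z":0,"ax":0,"ay":0,"az":0},
    {"hand":15,"x":0.021,"y":0.1058,"z":0,"ax":0,"ay":0,"az":0},
    {"hand":15,"x":0,"y":0.11,"z":0,"ax":0,"ay":0,"az":0},
  ],
)

```text
t: 9.0
tool_pos: [0.5337, -0.127, 0.3137]
orientation: [2.337, 2.098, 0.001]
force: [-4.8, 3.0, 4.3]
opening: 0.0223
gripper_force: 12.1
```

Request:
carry_out(
  targets=[
    {"hand":15,"x":-0.021,"y":-0.0042,"z":0,"ax":0,"ay":0,"az":0},
    {"hand":15,"x":-0.0389,"y":-0.0161,"z":0,"ax":0,"ay":0,"az":0},
    {"hand":15,"x":-0.0508,"y":-0.034,"z":0,"ax":0,"ay":0,"az":0},
    {"hand":15,"x":-0.055,"y":-0.055,"z":0,"ax":0,"ay":0,"az":0},
    {"hand":15,"x":-0.0508,"y":-0.076,"z":0,"ax":0,"ay":0,"az":0},
    {"hand":15,"x":-0.0389,"y":-0.0939,"z":0,"ax":0,"ay":0,"az":0},
    {"hand":15,"x":-0.021,"y":-0.1058,"z":0,"ax":0,"ay":0,"az":0},
    {"hand":15,"x":0,"y":-0.11,"z":0,"ax":0,"ay":0,"az":0},
  ],
)

```text
t: 10.0
tool_pos: [0.4232, -0.115, 0.3137]
orientation: [2.338, 2.095, -0.001]
force: [5.4, -1.7, 3.0]
opening: 0.0218
gripper_force: 12.1
```

Run:
```python
from h import *
s=read_state()
im,d=snap('scene','s4')
c=cv2.resize(im[150:300,200:400],None,fx=4,fy=4,interpolation=2); cv2.imwrite('pics/c6.png',c)
print(s['force'],s['q'])
```

```text
[ 5.3611807  -1.66476099  2.95326322] [-3.81765509e-01 -2.60681630e-01  2.03031639e+00 -1.40885769e-03
  1.37020043e+00 -2.71996492e-01]
```

View pics/c6.png

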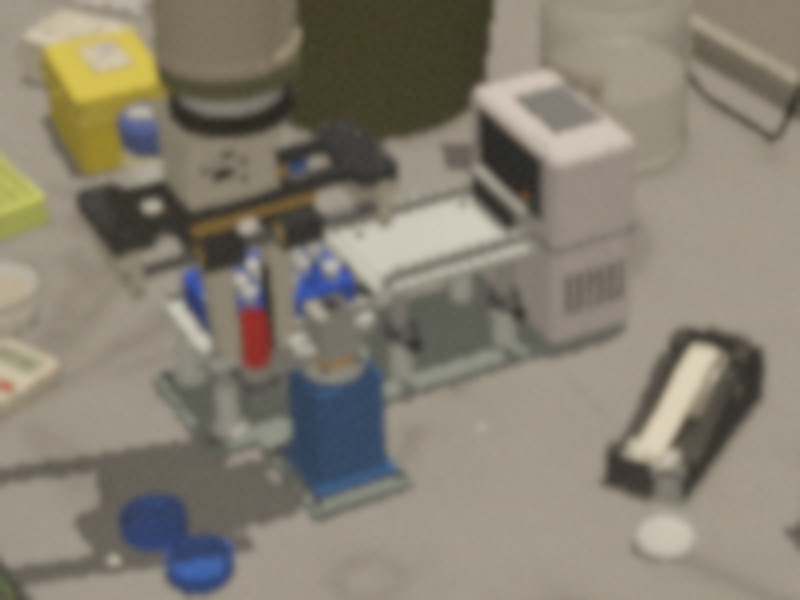

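Brass still shows only as the shoulder under the hub, and the plate has risen with the rack upright. Continuing.

Request:
carry_out(
  targets=[
    {"hand":15,"x":0.021,"y":0.0042,"z":0,"ax":0,"ay":0,"az":0},
    {"hand":15,"x":0.0389,"y":0.0161,"z":0,"ax":0,"ay":0,"az":0},
    {"hand":15,"x":0.0508,"y":0.034,"z":0,"ax":0,"ay":0,"az":0},
    {"hand":15,"x":0.055,"y":0.055,"z":0,"ax":0,"ay":0,"az":0},
    {"hand":15,"x":0.0508,"y":0.076,"z":0,"ax":0,"ay":0,"az":0},
    {"hand":15,"x":0.0389,"y":0.0939,"z":0,"ax":0,"ay":0,"az":0},
    {"hand":15,"x":0.021,"y":0.1058,"z":0,"ax":0,"ay":0,"az":0},
    {"hand":15,"x":0,"y":0.11,"z":0,"ax":0,"ay":0,"az":0},
  ],
)

```text
t: 11.05
tool_pos: [0.5336, -0.1276, 0.3132]
orientation: [2.337, 2.098, 0.001]
force: [-3.9, 1.2, 4.4]
opening: 0.0218
gripper_force: 12.1
```

Request:
carry_out(
  targets=[
    {"hand":15,"x":-0.021,"y":-0.0042,"z":0,"ax":0,"ay":0,"az":0},
    {"hand":15,"x":-0.0389,"y":-0.0161,"z":0,"ax":0,"ay":0,"az":0},
    {"hand":15,"x":-0.0508,"y":-0.034,"z":0,"ax":0,"ay":0,"az":0},
    {"hand":15,"x":-0.055,"y":-0.055,"z":0,"ax":0,"ay":0,"az":0},
    {"hand":15,"x":-0.0508,"y":-0.076,"z":0,"ax":0,"ay":0,"az":0},
    {"hand":15,"x":-0.0389,"y":-0.0939,"z":0,"ax":0,"ay":0,"az":0},
    {"hand":15,"x":-0.021,"y":-0.1058,"z":0,"ax":0,"ay":0,"az":0},
    {"hand":15,"x":0,"y":-0.11,"z":0,"ax":0,"ay":0,"az":0},
  ],
)

```text
t: 12.05
tool_pos: [0.4231, -0.1154, 0.3133]
orientation: [2.338, 2.095, -0.001]
force: [7.4, -1.3, 1.5]
opening: 0.0219
gripper_force: 12.0
```

Request:
carry_out(
  targets=[
    {"hand":15,"x":0.021,"y":0.0042,"z":0,"ax":0,"ay":0,"az":0},
    {"hand":15,"x":0.0389,"y":0.0161,"z":0,"ax":0,"ay":0,"az":0},
    {"hand":15,"x":0.0508,"y":0.034,"z":0,"ax":0,"ay":0,"az":0},
    {"hand":15,"x":0.055,"y":0.055,"z":0,"ax":0,"ay":0,"az":0},
    {"hand":15,"x":0.0508,"y":0.076,"z":0,"ax":0,"ay":0,"az":0},
    {"hand":15,"x":0.0389,"y":0.0939,"z":0,"ax":0,"ay":0,"az":0},
    {"hand":15,"x":0.021,"y":0.1058,"z":0,"ax":0,"ay":0,"az":0},
    {"hand":15,"x":0,"y":0.11,"z":0,"ax":0,"ay":0,"az":0},
  ],
)

```text
t: 13.05
tool_pos: [0.5335, -0.1278, 0.3131]
orientation: [2.338, 2.098, 0.001]
force: [-2.2, 1.8, 4.6]
opening: 0.0215
gripper_force: 12.0
```

Run:
```python
from h import *
n='scene'
L=[read_camera(n) for _ in range(10)]
im=np.mean([l[0] for l in L],0).astype(np.uint8); d=np.median([l[1] for l in L],0); np.save('pics/s5.npy',d); cv2.imwrite('pics/s5.png',im)
C=cloud(n,d)
# station frame
a=np.radians(-6.2); ex=np.array([np.cos(a),np.sin(a)]); ey=np.array([-ex[1],ex[0]]); o=np.array([.478,-.1205])+.112*ey
print('origin',o)
X=(C[...,:2]-o)@ex; Y=(C[...,:2]-o)@ey; Z=C[...,2]
def reg(x0,x1,y0,y1,z0=.05,z1=.12):
    m=(X>x0)&(X<x1)&(Y>y0)&(Y<y1)&(Z>z0)&(Z<z1); z=Z[m]; return m.sum(), (np.percentile(z,[25,50,75]).round(4) if m.any() else None)
print('deck',reg(.085,.17,-.03,.03)); print('deck near',reg(.075,.10,-.03,.03))
print('railR deck',reg(.085,.17,-.046,-.038)); print('railR plate',reg(-.06,.06,-.046,-.038))
print('bench',reg(.0,.15,-.25,-.18,-.05,.05))
print('plate ends',reg(-.062,-.055,-.03,.03))
c=cv2.resize(im[170:270,215:365],None,fx=5.3,fy=5.3,interpolation=2); cv2.imwrite('pics/c7.png',c)
print(read_state()['force'],read_state()['t'])
```

```text
origin [ 0.49009593 -0.00915509]
deck (np.int64(126), array([0.0933, 0.0939, 0.0944]))
deck near (np.int64(17), array([0.0933, 0.0937, 0.0945]))
railR deck (np.int64(121), array([0.0902, 0.0947, 0.1004]))
railR plate (np.int64(245), array([0.0906, 0.0948, 0.1016]))
bench (np.int64(939), array([-0.0005,  0.    ,  0.0005]))
plate ends (np.int64(31), array([0.0924, 0.093 , 0.0934]))
[ 3.5744852  -0.60474129  5.2300482 ] 13.55
```

View pics/c7.png

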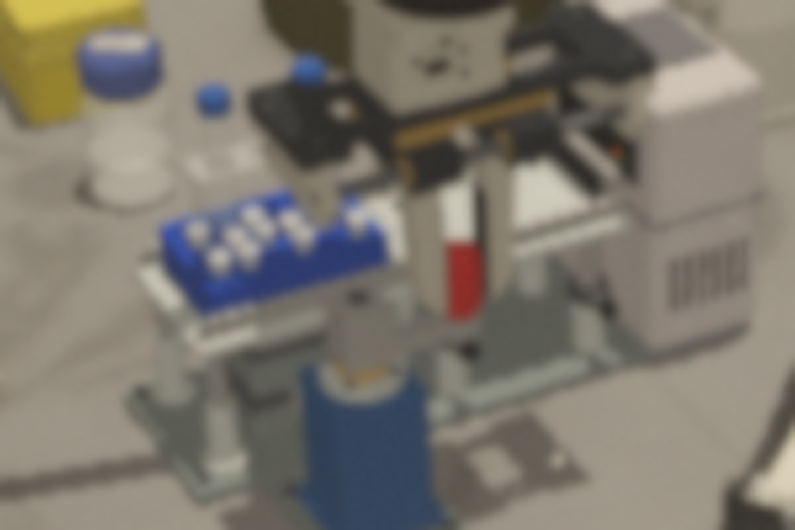

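The averaged depth gives the deck at 0.0939 and the plate at 0.0930, which agrees with 2.75 turns. I wind another 26° or so, then let go and rise.

Request:
carry_out(
  targets=[
    {"hand":15,"x":-0.0124,"y":-0.0014,"z":0,"ax":0,"ay":0,"az":0},
    {"hand":15,"x":-0.0241,"y":-0.0056,"z":0,"ax":0,"ay":0,"az":0},
    {"hand":15,"x":-0.0241,"y":-0.0056,"z":0,"ax":0,"ay":0,"az":0},
    {"hand":60,"x":-0.0241,"y":-0.0056,"z":0,"ax":0,"ay":0,"az":0},
    {"hand":60,"x":-0.0241,"y":-0.0056,"z":0,"ax":0,"ay":0,"az":0},
    {"hand":60,"x":-0.0241,"y":-0.0056,"z":-0.06,"ax":0,"ay":0,"az":0},
    {"hand":20,"x":-0.0241,"y":-0.0056,"z":-0.12,"ax":0,"ay":0,"az":0},
    {"hand":0,"x":-0.06,"y":-0.05,"z":-0.13,"ax":0,"ay":0,"az":0},
  ],
)

```text
t: 14.55
tool_pos: [0.4784, -0.1797, 0.4476]
orientation: [2.329, 2.099, 0.005]
force: [0.6, -0.4, -0.3]
opening: 0.0361
gripper_force: 0.0
```

```bash
cat > m.py <<'E'
from h import *
a=np.radians(-6.2); ex=np.array([np.cos(a),np.sin(a)]); ey=np.array([-ex[1],ex[0]]); o=np.array([.478,-.1205])+.112*ey
for n in('scene','top'):
    L=[read_camera(n) for _ in range(8)]
    im=np.mean([l[0] for l in L],0).astype(np.uint8); d=np.median([l[1] for l in L],0); cv2.imwrite(f'pics/m_{n}.png',im)
    C=cloud(n,d); X=(C[...,:2]-o)@ex; Y=(C[...,:2]-o)@ey; Z=C[...,2]
    def reg(t,x0,x1,y0,y1,z0=.05,z1=.12):
        m=(X>x0)&(X<x1)&(Y>y0)&(Y<y1)&(Z>z0)&(Z<z1); print(n,t,m.sum(),np.percentile(Z[m],[25,50,75]).round(4) if m.any() else '')
    reg('deck',.085,.17,-.03,.03); reg('plate near',-.061,-.055,-.03,.03); reg('plate far',.055,.061,-.03,.03); reg('bench',0,.15,-.25,-.18,-.05,.05)
    h=cv2.cvtColor(im,cv2.COLOR_BGR2HSV); m=(h[...,0]>105)&(h[...,0]<130)&(h[...,1]>150)&(abs(Y)<.06)&(X>-.09)&(X<.19)&(Z>.1)&(Z<.135)
    print(n,'rack',m.sum(), 'X',np.percentile(X[m],[1,99]).round(4),'Y',np.percentile(Y[m],[1,99]).round(4))
print('origin',o.round(4))
E
python3 - <<'E'
from m import *
def st(x,y,z,th): # fingertip at station (x,y), world z, tilt th deg back: tool z points forward-down
    t=np.radians(th); zt=np.array([*(np.sin(t)*ex),-np.cos(t)]); yt=np.array([*(-ey),0]); xt=np.cross(yt,zt)
    Rt=np.stack([xt,yt,zt],1); return np.array([*(o+x*ex+y*ey),z])-.186*zt, Rt
for T in(st(-.075,0,.19,25),st(-.075,0,.106,25),st(.07,0,.106,25)): rel(T)
E
```

```text
scene deck 271 [0.0934 0.0938 0.0942]
scene plate near 24 [0.0934 0.0939 0.0942]
scene plate far 1 [0.0931 0.0931 0.0931]
scene bench 938 [-0.0006 -0.0001  0.0005]
scene rack 122 X [-0.0506  0.0425] Y [-0.0353  0.0224]
top deck 564 [0.0931 0.0941 0.0952]
top plate near 24 [0.0937 0.0944 0.0953]
top plate far 33 [0.0932 0.0941 0.0951]
top bench 215 [-0.0005  0.0009  0.002 ]
top rack 255 X [-0.0475  0.0503] Y [-0.0327  0.033 ]
origin [ 0.4901 -0.0092]
t 15.35 tcp [ 0.477  -0.1804  0.4426] F [0.5 0.2 0.2] op 0.0003 q [-0.46 -0.13  1.68 -0.    1.59 -0.35]
[ 0.1717 -0.159   0.0841] [-0.3425  0.3422  1.544 ]
t 15.35 tcp [ 0.477  -0.1804  0.4426] F [0.5 0.2 0.2] op 0.0003 q [-0.46 -0.13  1.68 -0.    1.59 -0.35]
[ 0.1717 -0.1589  0.1681] [-0.3425  0.3422  1.544 ]
t 15.35 tcp [ 0.477  -0.1804  0.4426] F [0.5 0.2 0.2] op 0.0003 q [-0.46 -0.13  1.68 -0.    1.59 -0.35]
[ 0.1717 -0.0139  0.1681] [-0.3425  0.3422  1.544 ]
```

Plate and deck agree to about 0.1 mm in both views, and the rack is on the plate. Next I swing behind it with the hand shut and tilted 25° back, so the body clears the tall tubes.

Request:
carry_out(
  targets=[
    {"hand":0,"x":0.01,"y":-0.03,"z":0.0,"ax":-0.038,"ay":0.038,"az":0.1716},
    {"hand":0,"x":0.03,"y":-0.06,"z":0.0,"ax":-0.0761,"ay":0.076,"az":0.3431},
    {"hand":0,"x":0.06,"y":-0.09,"z":0.005,"ax":-0.1142,"ay":0.114,"az":0.5147},
    {"hand":0,"x":0.09,"y":-0.12,"z":0.01,"ax":-0.1522,"ay":0.1521,"az":0.6862},
    {"hand":0,"x":0.115,"y":-0.145,"z":0.015,"ax":-0.1903,"ay":0.1901,"az":0.8578},
    {"hand":0,"x":0.14,"y":-0.16,"z":0.02,"ax":-0.2283,"ay":0.2281,"az":1.0293},
    {"hand":0,"x":0.155,"y":-0.169,"z":0.027,"ax":-0.2664,"ay":0.2662,"az":1.2009},
    {"hand":0,"x":0.165,"y":-0.169,"z":0.034,"ax":-0.3044,"ay":0.3042,"az":1.3724},
  ],
)

```text
t: 16.35
tool_pos: [0.3444, 0.0025, 0.41]
orientation: [3.063, 0.1, 0.592]
force: [0.1, -0.7, 0.7]
opening: 0.0006
gripper_force: 0.0
```

```bash
cat > st.py <<'E'
from h import *
a=np.radians(-6.2); ex=np.array([np.cos(a),np.sin(a)]); ey=np.array([-ex[1],ex[0]]); o=np.array([.4901,-.0092])
def st(x,y,z,th):
    t=np.radians(th); zt=np.array([*(np.sin(t)*ex),-np.cos(t)]); yt=np.array([*(-ey),0]); xt=np.cross(yt,zt)
    return np.array([*(o+x*ex+y*ey),z])-.186*zt, np.stack([xt,yt,zt],1)
E
python3 - <<'E'
from st import *
rel(st(-.085,0,.2,25),st(-.085,0,.106,25))
E
```

```text
t 16.35 tcp [0.3444 0.0025 0.41  ] F [ 0.1 -0.7  0.7] op 0.0006 q [-0.17 -0.89  2.28  0.06  1.37  1.33]
[-0.0307 -0.0083  0.0321] [-0.0368  0.0523  0.1661]
[-0.0657 -0.0113  0.1193] [-0.0368  0.0523  0.1661]
```

Joint 2 has reached its limit at this tilt, so I fit the arm's planar geometry from the logged poses to find a reachable tilt.

Run:
```python
from st import *
from scipy.optimize import least_squares
s=read_state()
D=[(.131,1.489,1.523,.5998,.4047),(.14,1.71,1.29,.5679,.2802),(.25,1.76,1.13,.5684,.1951),(-.13,1.86,1.41,.4913,.3437),(-.07,1.86,1.35,.5026,.3109),(-.2607,2.0303,1.3702,.4385,.3137),(-.13,1.68,1.59,.510,.4426),(*s['q'][[1,2,4]],np.hypot(*s['tool_pos'][:2]),s['tool_pos'][2])]
A=[];b=[]
for q2,q3,q5,r,z in D:
    e=q2+q3;f=e+q5
    A+= [[1,0,np.sin(q2),np.sin(e),np.cos(e),np.sin(f)],[0,1,np.cos(q2),np.cos(e),-np.sin(e),np.cos(f)]]; b+=[r,z]
k,res,rk,_=np.linalg.lstsq(np.array(A),np.array(b),rcond=None); print(k.round(3),rk,(np.array(A)@k-b).round(3))
def fk(q):
    e=q[0]+q[1];f=e+q[2]; return np.array([k[0]+k[2]*np.sin(q[0])+k[3]*np.sin(e)+k[4]*np.cos(e)+k[5]*np.sin(f), k[1]+k[2]*np.cos(q[0])+k[3]*np.cos(e)-k[4]*np.sin(e)+k[5]*np.cos(f)])
for th in(0,10,15,20,25,30,35):
  for x,z in((-.07,.2),(-.07,.106),(-.056,.106),(.075,.106)):
    p=st(x,0,z,th)[0]; r=np.hypot(*p[:2])
    f=lambda q:np.r_[fk(q)-[r,p[2]],(q.sum()-np.pi+np.radians(th))*.3]
    t=least_squares(f,[-.5,2.2,1.2],bounds=([-.89,.02,0],[2.26,2.5,2.73])); print(th,x,z,t.x.round(2),'err mm',(1000*abs(t.fun).max()).round(1))
```

```text
[0.004 0.325 0.367 0.552 0.064 0.195] 6 [-0.    -0.001  0.001  0.    -0.001 -0.002  0.     0.     0.001  0.003
 -0.    -0.    -0.    -0.001  0.    -0.   ]
0 -0.07 0.2 [-0.37  1.98  1.53] err mm 0.0
0 -0.07 0.106 [-0.29  2.1   1.34] err mm 0.0
0 -0.056 0.106 [-0.25  2.06  1.33] err mm 0.0
0 0.075 0.106 [0.12 1.71 1.31] err mm 0.0
10 -0.07 0.2 [-0.58  2.14  1.41] err mm 0.0
10 -0.07 0.106 [-0.51  2.27  1.21] err mm 0.0
10 -0.056 0.106 [-0.46  2.23  1.2 ] err mm 0.0
10 0.075 0.106 [-0.05  1.9   1.12] err mm 0.0
15 -0.07 0.2 [-0.7   2.22  1.35] err mm 0.0
15 -0.07 0.106 [-0.63  2.36  1.16] err mm 0.0
15 -0.056 0.106 [-0.58  2.32  1.13] err mm 0.0
15 0.075 0.106 [-0.14  1.99  1.03] err mm 0.0
20 -0.07 0.2 [-0.82  2.31  1.3 ] err mm 0.0
20 -0.07 0.106 [-0.77  2.45  1.11] err mm 0.0
20 -0.056 0.106 [-0.7   2.41  1.08] err mm 0.0
20 0.075 0.106 [-0.22  2.08  0.93] err mm 0.0
25 -0.07 0.2 [-0.89  2.36  1.25] err mm 10.4
25 -0.07 0.106 [-0.84  2.5   1.07] err mm 10.0
25 -0.056 0.106 [-0.82  2.5   1.03] err mm 2.1
25 0.075 0.106 [-0.3   2.17  0.83] err mm 0.0
30 -0.07 0.2 [-0.89  2.39  1.18] err mm 32.4
30 -0.07 0.106 [-0.84  2.5   1.03] err mm 30.9
30 -0.056 0.106 [-0.82  2.5   0.99] err mm 23.2
30 0.075 0.106 [-0.38  2.26  0.73] err mm 0.0
35 -0.07 0.2 [-0.89  2.41  1.1 ] err mm 53.9
35 -0.07 0.106 [-0.83  2.5   0.99] err mm 51.9
35 -0.056 0.106 [-0.81  2.5   0.94] err mm 44.5
35 0.075 0.106 [-0.45  2.35  0.63] err mm 0.0
```

Run:
```python
from st import *
rel(st(-.074,0,.2,19),st(-.074,0,.102,19))
```

```text
t 16.35 tcp [0.3444 0.0025 0.41  ] F [ 0.1 -0.7  0.7] op 0.0006 q [-0.17 -0.89  2.28  0.06  1.37  1.33]
[-0.0015 -0.0032  0.0361] [-0.0281 -0.0522  0.1678]
[-0.0379 -0.0064  0.1271] [-0.0281 -0.0522  0.1678]
```

Request:
carry_out(
  targets=[
    {"hand":0,"x":-0.001,"y":-0.002,"z":0.015,"ax":-0.014,"ay":-0.026,"az":0.084},
    {"hand":0,"x":-0.0015,"y":-0.0032,"z":0.036,"ax":-0.028,"ay":-0.052,"az":0.168},
    {"hand":0,"x":-0.0015,"y":-0.0032,"z":0.036,"ax":-0.028,"ay":-0.052,"az":0.168},
    {"hand":0,"x":-0.0015,"y":-0.0032,"z":0.036,"ax":-0.028,"ay":-0.052,"az":0.168},
  ],
)

```text
t: 16.85
tool_pos: [0.3562, 0.0048, 0.3774]
orientation: [3.076, -0.155, 0.516]
force: [-0.3, -0.0, -0.2]
opening: 0.0004
gripper_force: 0.0
```

Run:
```python
from st import *
rel(st(-.074,0,.102,19))
```

```text
t 16.85 tcp [0.3562 0.0048 0.3774] F [-0.3 -0.  -0.2] op 0.0004 q [-0.14 -0.81  2.29  0.01  1.32  1.53]
[-0.0324 -0.0007  0.0941] [-0.0006 -0.0009  0.0072]
```

Request:
carry_out(
  targets=[
    {"hand":0,"x":-0.01,"y":0,"z":0.03,"ax":0,"ay":0,"az":0.007},
    {"hand":0,"x":-0.0202,"y":-0.0005,"z":0.06,"ax":0,"ay":0,"az":0.007},
    {"hand":0,"x":-0.029,"y":-0.0007,"z":0.084,"ax":0,"ay":0,"az":0.007},
    {"hand":0,"x":-0.0324,"y":-0.0007,"z":0.094,"ax":0,"ay":0,"az":0.007},
    {"hand":0,"x":-0.0324,"y":-0.0007,"z":0.094,"ax":0,"ay":0,"az":0.007},
  ],
)

```text
t: 17.48
tool_pos: [0.3563, 0.0052, 0.2776]
orientation: [3.077, -0.169, 0.515]
force: [0.1, 0.1, 0.5]
opening: 0.0008
gripper_force: 0.0
```

Run:
```python
from st import *
rel(st(-.055,0,.102,19),st(.058,0,.102,19),st(.068,0,.102,19))
im,d=snap('scene','s6'); c=cv2.resize(im[150:285,210:390],None,fx=4.4,fy=4.4,interpolation=2); cv2.imwrite('pics/c8.png',c)
```

```text
t 17.48 tcp [0.3563 0.0052 0.2776] F [0.1 0.1 0.5] op 0.0008 q [-0.13 -0.75  2.44  0.01  1.11  1.54]
[ 0.0181 -0.0002  0.006 ] [-0.0003 -0.0002 -0.0014]
[ 0.1249 -0.0003  0.0428] [-0.0003 -0.0002 -0.0014]
[ 0.1344 -0.0003  0.0461] [-0.0003 -0.0002 -0.0014]
```

View pics/c8.png

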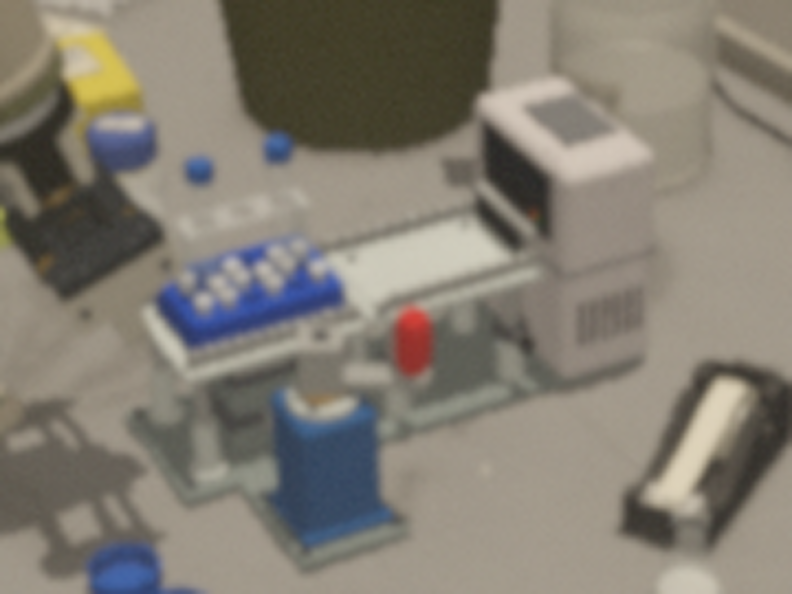

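The hand is low behind the rack, which stands upright. The crank is on the shaft with its knob at crop (413,340), clear of the track. Now I push slowly.

Request:
carry_out(
  targets=[
    {"hand":0,"x":0.006,"y":0,"z":0.002,"ax":0,"ay":0,"az":0},
    {"hand":0,"x":0.0113,"y":0,"z":0.0039,"ax":0,"ay":0,"az":0},
    {"hand":0,"x":0.0189,"y":0,"z":0.0065,"ax":0,"ay":0,"az":0},
    {"hand":0,"x":0.0284,"y":0,"z":0.0097,"ax":0,"ay":0,"az":0},
    {"hand":0,"x":0.0378,"y":0,"z":0.013,"ax":0,"ay":0,"az":0},
    {"hand":0,"x":0.0473,"y":0,"z":0.0162,"ax":0,"ay":0,"az":0},
    {"hand":0,"x":0.0567,"y":0,"z":0.0195,"ax":0,"ay":0,"az":0},
    {"hand":0,"x":0.0662,"y":0,"z":0.0227,"ax":0,"ay":0,"az":0},
  ],
)

```text
t: 18.52
tool_pos: [0.4264, -0.0023, 0.2772]
orientation: [3.077, -0.169, 0.514]
force: [-4.6, 0.6, 3.7]
opening: 0.0004
gripper_force: 2.1
```

Run:
```python
from m import *
from st import st
rel(st(.058,0,.102,19),st(.068,0,.102,19))
```

```text
scene deck 180 [0.0933 0.094  0.0951]
scene plate near 28 [0.0933 0.0938 0.0943]
scene plate far 9 [0.1189 0.1193 0.1195]
scene bench 943 [-0.0005  0.0001  0.0006]
scene rack 145 X [0.0049 0.0989] Y [-0.036  -0.0007]
top deck 436 [0.0933 0.0943 0.0957]
top plate near 0 
top plate far 14 [0.1171 0.118  0.1191]
top bench 1040 [-0.0005  0.0006  0.0018]
top rack 317 X [0.0048 0.1052] Y [-0.0328  0.0336]
origin [ 0.4901 -0.0092]
t 19.32 tcp [ 0.4258 -0.0023  0.2774] F [ 0.8  0.7 -1. ] op 0.0003 q [-0.13 -0.46  2.27  0.01  1.    1.55]
[ 0.0589 -0.0002  0.0198] [-0.0003 -0.0001 -0.0016]
[ 0.0684 -0.0002  0.023 ] [-0.0003 -0.0001 -0.0016]
```

The rack slides on evenly and the deck has not moved. I continue nearly to the stop.

Request:
carry_out(
  targets=[
    {"hand":0,"x":0.0085,"y":0,"z":0.0029,"ax":0,"ay":0,"az":0},
    {"hand":0,"x":0.018,"y":0,"z":0.0061,"ax":0,"ay":0,"az":0},
    {"hand":0,"x":0.0275,"y":0,"z":0.0093,"ax":0,"ay":0,"az":0},
    {"hand":0,"x":0.037,"y":0,"z":0.0125,"ax":0,"ay":0,"az":0},
    {"hand":0,"x":0.0465,"y":0,"z":0.0157,"ax":0,"ay":0,"az":0},
    {"hand":0,"x":0.053,"y":0,"z":0.0179,"ax":0,"ay":0,"az":0},
    {"hand":0,"x":0.0575,"y":0,"z":0.0195,"ax":0,"ay":0,"az":0},
    {"hand":0,"x":0.0608,"y":0,"z":0.0206,"ax":0,"ay":0,"az":0},
  ],
)

```text
t: 20.32
tool_pos: [0.4898, -0.0093, 0.2776]
orientation: [3.077, -0.169, 0.515]
force: [-1.3, -0.1, -1.0]
opening: 0.0004
gripper_force: 0.7
```

Request:
carry_out(
  targets=[
    {"hand":0,"x":0.001,"y":0,"z":0.0003,"ax":0,"ay":0,"az":0},
    {"hand":0,"x":0.0025,"y":0,"z":0.0009,"ax":0,"ay":0,"az":0},
    {"hand":0,"x":0.004,"y":0,"z":0.0014,"ax":0,"ay":0,"az":0},
    {"hand":0,"x":0.0055,"y":0,"z":0.0019,"ax":0,"ay":0,"az":0},
    {"hand":0,"x":0.0055,"y":0,"z":0.0019,"ax":0,"ay":0,"az":0},
  ],
)

```text
t: 20.95
tool_pos: [0.4955, -0.01, 0.2777]
orientation: [3.077, -0.169, 0.515]
force: [-1.5, 0.1, -1.4]
opening: 0.0006
gripper_force: 0.4
```

Request:
carry_out(
  targets=[
    {"hand":0,"x":0.001,"y":0,"z":0.0003,"ax":0,"ay":0,"az":0},
    {"hand":0,"x":0.002,"y":0,"z":0.0007,"ax":0,"ay":0,"az":0},
    {"hand":0,"x":0.003,"y":0,"z":0.001,"ax":0,"ay":0,"az":0},
    {"hand":0,"x":0.003,"y":0,"z":0.001,"ax":0,"ay":0,"az":0},
  ],
)

```text
t: 21.45
tool_pos: [0.4979, -0.0102, 0.2776]
orientation: [3.078, -0.169, 0.511]
force: [-12.8, 1.8, 8.6]
opening: 0.0004
gripper_force: 6.6
```

Force rose to 13 N with the tip about where home should be. I back off along the tool axis and check.

Request:
carry_out(
  targets=[
    {"hand":0,"x":-0.01,"y":0,"z":-0.003,"ax":0,"ay":0,"az":0},
    {"hand":0,"x":-0.03,"y":0,"z":-0.02,"ax":0,"ay":0,"az":0},
    {"hand":0,"x":-0.045,"y":0,"z":-0.06,"ax":0,"ay":0,"az":0},
    {"hand":0,"x":-0.05,"y":0,"z":-0.11,"ax":0,"ay":0,"az":0},
    {"hand":0,"x":-0.05,"y":0,"z":-0.13,"ax":0,"ay":0,"az":0},
    {"hand":0,"x":-0.05,"y":0,"z":-0.13,"ax":0,"ay":0,"az":0},
  ],
)

```text
t: 22.2
tool_pos: [0.4097, -0.0006, 0.3866]
orientation: [3.075, -0.169, 0.524]
force: [0.5, -0.4, -0.3]
opening: 0.0004
gripper_force: 0.0
```

Run:
```python
from m import *
s=read_state(); print(s['t'],s['force'],s['tool_pos'])
a=cv2.resize(cv2.imread('pics/m_scene.png')[150:285,210:390],None,fx=2.7,fy=2.7,interpolation=2)
b=cv2.resize(cv2.imread('pics/m_top.png')[165:285,222:302],None,fx=3.7,fy=3.7,interpolation=2)
c=np.zeros((450,790,3),np.uint8); c[:a.shape[0],:a.shape[1]]=a; c[:b.shape[0],490:490+b.shape[1]]=b; cv2.imwrite('pics/c9.png',c)
```

```text
scene deck 102 [0.1184 0.1192 0.1195]
scene plate near 25 [0.0932 0.0938 0.0942]
scene plate far 19 [0.0933 0.0937 0.094 ]
scene bench 944 [-0.0005  0.      0.0006]
scene rack 120 X [0.0745 0.1706] Y [-0.0352  0.025 ]
top deck 196 [0.1029 0.1172 0.119 ]
top plate near 17 [0.0935 0.0947 0.0959]
top plate far 41 [0.0934 0.0944 0.0956]
top bench 1039 [-0.0005  0.0007  0.0019]
top rack 333 X [0.0755 0.1784] Y [-0.0329  0.0332]
origin [ 0.4901 -0.0092]
23.0 [-0.12687506 -0.21316104  0.07493772] [ 0.40947366 -0.00057906  0.38429902]
```

View pics/c9.png

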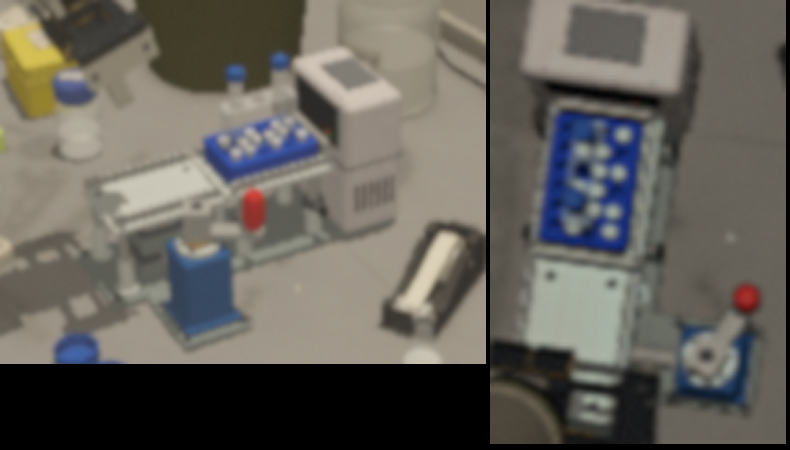

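The last pictures show the rack on the deck at 75–179 mm, which is home, with its tubes upright. Plate and deck are both at about 0.094, the crank is on the shaft, and the hand is clear.

```bash
python3 -c "
from plant import robot
print(robot.close_job())"
```

```text
the job is handed in; nothing more can be done
None
```

I handed the job in after about 23 s of robot time. The crank is left on the shaft, the lift plate is level with the deck to about 0.1 mm by camera depth, and the rack is home against the stop with its tubes upright.

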